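# Sort the heft jars on the nursery shelf

## Robot

A 6-joint arm with a two-finger parallel gripper is mounted at the origin on the work surface. World frame = base frame: x ahead of the robot, y to its left, z up, the work surface at z = 0. Lengths are in m, angles in rad, forces in N, time in s.
With the tool pointing down it reaches from about 0.4 to 0.925 m from the base axis. Payload 12.5 kg.
Tool frame: the origin (TCP) lies on the centre line of the jaws, within the pads' length; the fingertips stand 17 mm ahead of it and the grasp point (between the pads) lies 2 mm behind it; z points along the fingers, y is the line along which they close (so a half turn about z gives the same grasp; the last joint's range is limited). The gripper opens to 95 mm and grips with 3 to 60 N. Pads are 20 mm wide; open, the fingers measure 119 mm over their backs; the gripper's body (75 mm by 180 mm) begins 59 mm behind the grasp point.
Start: joints at [-0.106, 0.491, 1.559, -0, 1.092, -0.106], TCP at [0.625, 0, 0.208] pointing down, gripper open.
Joint ranges: [-3.1, 3.1], [-0.84, 2.19], [0.05, 2.79], [-1.13, 4.28], [0.06, 2.93], [-2.69, 2.69]. Speed limits (rad/s): [2.22, 2.22, 2.79, 3.14, 3.14, 3.14].

## Interface

Orientations are given as a 3x3 rotation matrix whose columns are the frame's x, y, z axes.
In Python, from workcell import manip gives the robot as it stands.
- The arm moves only by the tool send_rows, never from a script. Its argument "steps" is a list of rows, each a list of 7 numbers: the shift along the tool's x, y, z in m, then the turn, a rotation vector about the tool's x, y, z in rad, then the closure, from 0 (fully open) to 1 (shut). A call has 1 to 20 rows; each row is the pose to reach, as a shift and turn from the pose commanded when the call began, along the tool's axes at that moment; what a row does not reach only later rows make up. A row lasts 1/10 s, in which the tool goes at most 50 mm and 8.59 degrees, less where a joint would pass 70% of its speed; a pose out of reach is approached as far as the arm can. A call with a gripper value outside its range is refused whole. The fingers move at their own pace and stop on an object; "grip_force" is the grip in N (left out, the last holds). Time passes only in rows, so rows that repeat a pose let the fingers close. It gives the time, the measured TCP pose, the force, the opening and the grip force at its end, in the units of the state.
- manip.get_obs(): the state, without advancing time (a new reading comes with each control period).
- manip.grab_frame(name): name is "scene" or "side" or "wrist"; returns (picture, depth): 400x640x3 uint8, red, green, blue; 400x640 float32, m along the optical axis (not along the pixel's ray), 0 where there is no reading.
- manip.camera_info(name): a dict with "camera_matrix" (3x3 intrinsics, pixels), "dist_coeffs" ([k1, k2, p1, p2, k3] as OpenCV has them; the pictures are not rectified), "R" (3x3) and "t" (3): a world point X has camera coordinates R X + t. Camera axes: x right, y down, z forward; pixel columns grow to the right and rows downward; lengths in m; the calibration is good to about 2 mm. A picture is of the moment at which its call begins: read the wrist's pose just before it. camera_info takes no time and is no camera call; for the wrist camera it gives the pose at the moment of the call.
- manip.hand_in(): hands the job in; it is judged then, once.
The state is a dict: "clock": time; "qpos": joint angles; "qd": joint speeds; "joint_torque": joint torques, N m; "ee_pos": TCP position; "tool_rot": TCP orientation; "force": force on the tool from outside, world axes, zero at the start; "moment": the same for the moment, N m; "opening": opening from 0.0 (shut) to 1.0 (fully open); "gripper_force": force on a finger pad.
Only numpy, scipy, OpenCV 4.12 (cv2) and the standard library are available. Lean on these libraries where they do the work, as an engineer would, in place of code of your own. Each camera call takes 0.05 s, during which the arm holds its last target. There are 200 camera calls.

## Task

The three closed white jars on the low shelf look alike but hide different weights, so feel which is which by hefting them. Stand the heaviest upright in the middle of the turntable's tray and the lightest upright in the empty half of the basket; the remaining jar must end up standing on the shelf where it stood. Keep the jars upright all the while and leave everything else where it is.

Things in the scene. Friction and masses are not known exactly. Their poses are not given: they have to be found in the camera images.
- jar_a: one of three look-alike closed white stoneware jars, upright on the shelf: cylinder 62 mm diameter, 74 mm high, plus a screwed-on pale wood cap (57 mm diameter, 16 mm high; 90 mm overall). Origin: centre of its underside, z up along its axis. Each hides a different weight: total 0.1 to 0.6 kg, any two at least 90 g apart; which is which changes every time
- jar_b: one of three look-alike closed white stoneware jars, upright on the shelf: cylinder 62 mm diameter, 74 mm high, plus a screwed-on pale wood cap (57 mm diameter, 16 mm high; 90 mm overall). Origin: centre of its underside, z up along its axis. Each hides a different weight: total 0.1 to 0.6 kg, any two at least 90 g apart; which is which changes every time
- jar_c: one of three look-alike closed white stoneware jars, upright on the shelf: cylinder 62 mm diameter, 74 mm high, plus a screwed-on pale wood cap (57 mm diameter, 16 mm high; 90 mm overall). Origin: centre of its underside, z up along its axis. Each hides a different weight: total 0.1 to 0.6 kg, any two at least 90 g apart; which is which changes every time
- shelf: low mahogany shelf board, 140 mm deep (x) and 780 mm wide (y), top 40 mm above its origin (centre of underside, on the table); fixed. In a row along it, about 140 mm apart and in any order, stand the three jars, a glass jar and a stacking ring
- tray_center (a point): centre of the top face of the turntable's round wooden tray, 200 mm in diameter, without a rim, 31 mm above the table; z up. The tray turns freely and flat on a fixed foot
- tray: the turntable's wooden tray disc, 12 mm thick, 200 mm diameter; origin: centre of its underside, 19 mm above the table
- basket: white woven-plastic basket, fixed, 150 (x) x 240 (y) x 50 mm high, walls and floor 5 mm; a divider across its middle makes two halves: its own -y half holds two orange ring teethers, the +y half is empty. Origin: centre of the underside
- empty_half (a point): centre of the floor of the basket's empty half (clear space 140 mm along the basket's x, about 112 mm along its y, walls rising 45 mm above this point); axes as the basket's
- glass_jar: bystander on the shelf: clear glass baby jar with twist cap, 58 mm diameter, 85 mm high; origin: centre of underside
- stack_ring: bystander on the shelf: stacking ring lying flat, 72 mm diameter, 22 mm high; origin: centre of underside
- bowl: bystander: ceramic bowl, 120 mm diameter, 50 mm high, on the table; origin: centre of underside
- cup: bystander: ceramic cup, 70 mm diameter, 75 mm high, on the table; origin: centre of underside
- doll: bystander: small wooden peg doll, 34 mm diameter, 58 mm high, between turntable and basket; origin: centre of underside
- teether1: bystander: ring teether, 60 mm diameter, 12 mm high, lying in the basket's -y half; origin: centre of underside
- teether2: bystander: ring teether, 60 mm diameter, 12 mm high, lying in the basket's -y half; origin: centre of underside
There are look-alikes about, which are no part of the job. Leave any turquoise look-alike of the jar_a alone.

How it is judged:
By the outcome, as a careful person would: the job done as asked, in the order asked, and still so for the second after the job is handed in, with the robot touching nothing.
It also fails if it takes over 72 s, if anything falls off the work surface, if the arm or the gripper's body presses on something with over 40 N, if the wrist force passes 120 N, or if a joint passes its speed limit or range.

## Working session

There is one attempt and no reset: what is moved stays moved. The work goes in short steps, Python scripts to look and compute and a tool call to move; the robot and the scene stay as the last step left them, time stands still between calls to the robot, and variables do not carry over. Pictures are saved under pics/ and viewed, at most 10 in all, crops included, and the job is handed in when it is done.

Besides the shell and the picture viewer there is one more tool, called after "Call:" as a command line: name --pt "numbers of a row" for each row, then --argument value for the rest. send_rows: Moves the arm, as the interface text tells. Its arguments: {"type":"object","properties":{"steps":{"type":"array","items":{"type":"array","items":{"type":"number"}}},"grip_force":{"type":"number"}},"required":["steps"]}

```bash
mkdir -p pics; ls; cat > h.py <<'E'
import numpy as np, cv2
from workcell import manip
def grab(n,save=None):
    c=manip.camera_info(n); im,d=manip.grab_frame(n)
    if save: cv2.imwrite('pics/'+save,im[:,:,::-1])
    return c,im,d
def A(c): return np.array(c['camera_matrix']),np.array(c['dist_coeffs']),np.array(c['R']),np.array(c['t'])
def ray(c,uv):
    K,D,R,t=A(c); p=cv2.undistortPoints(np.array(uv,float).reshape(-1,1,2),K,D).reshape(-1,2)
    d=np.c_[p,np.ones(len(p))]@R; return -R.T@t,d
def onplane(c,uv,z):
    o,d=ray(c,uv); return o+d*((z-o[2])/d[:,2])[:,None]
def cloud(c,dep):
    v,u=np.mgrid[:dep.shape[0],:dep.shape[1]]; o,d=ray(c,np.stack([u,v],-1).reshape(-1,2))
    return (o+d*dep.reshape(-1,1)).reshape(*dep.shape,3)
E
python3 - <<'E'
from h import *
print({k:(np.round(v,3).tolist()) for k,v in manip.get_obs().items()})
for n in('scene','side'):
    c,im,d=grab(n,n+'0.png'); np.savez(n+'0.npz',im=im,d=d,K=c['camera_matrix'],D=c['dist_coeffs'],R=c['R'],t=c['t'])
    K,D,R,t=A(c); print(n,-R.T@t,R[2])
E
```

```text
pics
{'clock': 0.0, 'qpos': [-0.106, 0.492, 1.559, 0.0, 1.092, -0.106], 'qd': [0.0, 0.002, 0.001, -0.0, -0.0, 0.001], 'joint_torque': [-0.001, -61.264, -25.818, 0.069, 0.048, -0.0], 'ee_pos': [0.625, 0.0, 0.207], 'tool_rot': [[0.0, 1.0, -0.001], [1.0, -0.0, 0.0], [0.0, -0.001, -1.0]], 'force': [0.079, 0.048, 0.54], 'moment': [-0.006, 0.014, 0.02], 'gripper_force': 0.0, 'opening': 1.0}
scene [ 1.76353389 -0.00216082  0.82389458] [-0.85275803 -0.00089999 -0.52230541]
side [ 0.09824313 -0.80515099  1.15675285] [ 0.32564354  0.55791841 -0.76333698]
```

View pics/scene0.png

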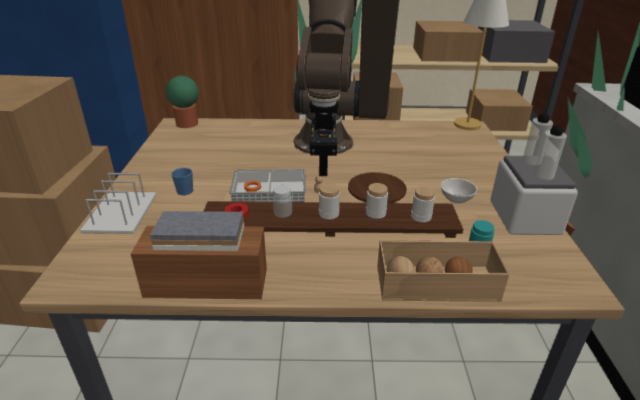

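View pics/side0.png

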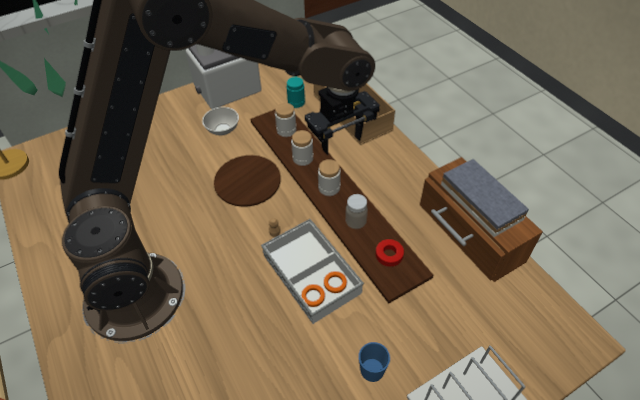

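The scene view shows three white, pale-capped jars at (329,203), (377,202) and (423,206). A glass jar stands at (283,203), a red ring at (236,211) and the turquoise look-alike at (482,235). The side view shows the tray at (247,180), the basket's empty half at (296,252) and the doll at (274,228). Next I'll measure these.

```bash
cat > m.py <<'E'
from h import *
for n in('scene','side'):
    c=np.load(n+'0.npz'); c={'camera_matrix':c['K'],'dist_coeffs':c['D'],'R':c['R'],'t':c['t'],'im':c['im'],'d':c['d']}
    P=cloud(c,c['d']); im=c['im']; hsv=cv2.cvtColor(im,cv2.COLOR_RGB2HSV)
    ok=(c['d']>0)
    def comps(m,name,mn=40):
        k,l,s,ce=cv2.connectedComponentsWithStats(m.astype(np.uint8))
        for i in range(1,k):
            if s[i,4]>=mn:
                q=P[l==i]; lo,hi=np.percentile(q,[3,97],0)
                print(n,name,s[i,4],ce[i].round(),'mid',((lo+hi)/2).round(4),'ext',(hi-lo).round(3),'z',np.median(q[:,2]).round(4))
    R=ok&(P[...,0]>.3)&(P[...,0]<.95)&(abs(P[...,1])<.5)
    comps(R&(P[...,2]>.122)&(P[...,2]<.136),'captop')
    sat=hsv[...,1].astype(int)
    comps(R&(P[...,2]>.05)&(P[...,2]<.112)&(sat<60)&(hsv[...,2]>110),'white')
    comps(R&(P[...,2]>.024)&(P[...,2]<.037)&(hsv[...,2]<120),'tray',200)
    comps(R&(P[...,2]>.001)&(P[...,2]<.012)&(sat<50)&(hsv[...,2]>110),'bfloor',100)
    comps(R&(P[...,2]>.044)&(P[...,2]<.056)&(sat<70),'rim',60)
    comps(R&(P[...,2]>.015)&(P[...,2]<.065)&(P[...,0]<.6)&(sat>70),'mid',40)
E
python3 m.py
```

```text
scene captop 190 [377. 189.] mid [0.5931 0.1613 0.1282] ext [0.052 0.05  0.01 ] z 0.1301
scene captop 133 [281. 189.] mid [ 0.5978 -0.1224  0.1251] ext [0.045 0.044 0.005] z 0.1252
scene captop 186 [329. 189.] mid [0.601  0.0184 0.1278] ext [0.05  0.047 0.01 ] z 0.1299
scene captop 198 [424. 192.] mid [0.6103 0.298  0.1281] ext [0.053 0.051 0.01 ] z 0.1302
scene captop 606 [198. 257.] mid [ 0.9069 -0.2954  0.129 ] ext [0.041 0.289 0.013] z 0.1288
scene white 80 [297. 176.] mid [ 0.4162 -0.1041  0.0533] ext [0.155 0.092 0.006] z 0.0531
scene white 86 [240. 177.] mid [ 0.4245 -0.2626  0.0527] ext [0.155 0.088 0.005] z 0.0524
scene white 74 [285. 199.] mid [ 0.6125 -0.1128  0.1005] ext [0.026 0.036 0.018] z 0.1002
scene white 212 [333. 206.] mid [0.6185 0.0297 0.0814] ext [0.023 0.034 0.058] z 0.0805
scene white 191 [381. 206.] mid [0.6122 0.1737 0.0811] ext [0.024 0.035 0.058] z 0.0811
scene white 173 [427. 210.] mid [0.6317 0.3095 0.0812] ext [0.017 0.032 0.058] z 0.0797
scene tray 1063 [377. 185.] mid [0.4119 0.1831 0.0308] ext [0.17  0.177 0.008] z 0.0314
scene tray 700 [363. 230.] 
[... 3240 characters left out ...]
08
side rim 904 [311. 264.] mid [ 0.4213 -0.1838  0.0501] ext [0.158 0.245 0.011] z 0.0517
side mid 4762 [335. 215.] mid [0.5656 0.0101 0.0417] ext [0.062 0.737 0.023] z 0.0413
side mid 2720 [247. 180.] mid [0.4136 0.1806 0.0319] ext [0.172 0.175 0.01 ] z 0.0324
side mid 151 [274. 226.] mid [ 0.4008 -0.0195  0.0392] ext [0.026 0.022 0.041] z 0.0346
side mid 210 [335. 281.] mid [ 0.4584 -0.2417  0.0187] ext [0.052 0.053 0.006] z 0.018
side mid 223 [313. 294.] mid [ 0.3863 -0.2453  0.0324] ext [0.06  0.054 0.034] z 0.0182
side mid 315 [374. 354.] mid [ 0.4186 -0.4671  0.0402] ext [0.045 0.044 0.046] z 0.0427
side mid 75 [366. 374.] mid [ 0.3864 -0.4876  0.0404] ext [0.014 0.024 0.044] z 0.0398
```

```bash
python3 - <<'E'
from h import *
c=np.load('side0.npz'); C={'camera_matrix':c['K'],'dist_coeffs':c['D'],'R':c['R'],'t':c['t']}
P=cloud(C,c['d']); im=c['im']; hsv=cv2.cvtColor(im,cv2.COLOR_RGB2HSV)
m=(P[...,2]>.046)&(P[...,2]<.058)&(hsv[...,1]<70)&(abs(P[...,0]-.42)<.11)&(abs(P[...,1]+.184)<.15)
print('rim',cv2.minAreaRect((P[m][:,:2]*1000).astype(np.float32)))
m=((P[...,2]>.024)&(P[...,2]<.038)&(abs(P[...,0]-.412)<.12)&(abs(P[...,1]-.18)<.12)&(hsv[...,2]<130))
ct=max(cv2.findContours(m.astype(np.uint8),0,cv2.CHAIN_APPROX_NONE)[0],key=cv2.contourArea).reshape(-1,2)
print('tray',cv2.minEnclosingCircle((onplane(C,ct,.031)[:,:2]*1000).astype(np.float32)))
s=np.load('scene0.npz')['im']
cv2.imwrite('pics/crop.png',cv2.resize(s[160:250,200:520,::-1],(800,225),interpolation=cv2.INTER_CUBIC))
E
```

```text
rim ((422.07440185546875, -182.64907836914062), (156.1754608154297, 249.57752990722656), 3.0343403816223145)
tray ((414.9215393066406, 181.62640380859375), 102.42438507080078)
```

View pics/crop.png

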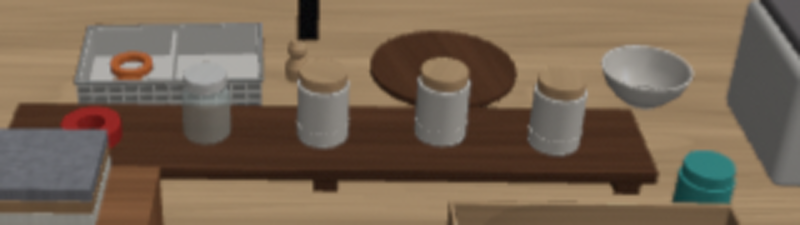

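The wood-capped white jars sit at crop (323,105), (442,102) and (557,112), and they are the three to heft. The glass jar (206,105) and the turquoise one (706,180) don't fit the description. I'll start with the jar at y≈0.018.

Call:
send_rows --grip_force 30 --pt "0.009 -0.0125 0 0 0 0 0" --pt "0.0175 -0.025 0 0 0 0 0" --pt "0.0175 -0.025 0 0 0 0 0" --pt "0.0175 -0.025 0 0 0 0 0" --pt "0.0175 -0.025 0.03 0 0 0 0" --pt "0.0175 -0.025 0.06 0 0 0 0" --pt "0.0175 -0.025 0.085 0 0 0 0" --pt "0.0175 -0.025 0.1 0 0 0 0" --pt "0.0175 -0.025 0.113 0 0 0 0" --pt "0.0175 -0.025 0.113 0 0 0 0" --pt "0.0175 -0.025 0.113 0 0 0 0"

```text
clock: 1.2
ee_pos: [0.6005, 0.0173, 0.095]
tool_rot: [[0.0, 1.0, 0.0], [1.0, -0.0, -0.0], [-0.0, 0.0, -1.0]]
force: [-1.6, 0.5, 0.7]
opening: 0.996
gripper_force: 0.0
```

Call:
send_rows --grip_force 30 --pt "0 0 0 0 0 0 1" --pt "0 0 0 0 0 0 1" --pt "0 0 0 0 0 0 1" --pt "0 0 0 0 0 0 1" --pt "0 0 0 0 0 0 1" --pt "0 0 0 0 0 0 1" --pt "0 0 0 0 0 0 1" --pt "0 0 0 0 0 0 1" --pt "0 0 0 0 0 0 1" --pt "0 0 0 0 0 0 1"

```text
clock: 2.2
ee_pos: [0.5998, 0.0176, 0.0949]
tool_rot: [[-0.0, 1.0, -0.0], [1.0, 0.0, 0.0], [0.0, -0.0, -1.0]]
force: [-3.8, 1.6, 4.6]
opening: 0.64
gripper_force: 30.0
```

Call:
send_rows --pt "0 0 -0.01 0 0 0 1" --pt "0 0 -0.03 0 0 0 1" --pt "0 0 -0.04 0 0 0 1" --pt "0 0 -0.04 0 0 0 1" --pt "0 0 -0.04 0 0 0 1" --pt "0 0 -0.04 0 0 0 1" --pt "0 0 -0.04 0 0 0 1" --pt "0 0 -0.04 0 0 0 1"

```text
clock: 3.0
ee_pos: [0.5999, 0.0175, 0.1343]
tool_rot: [[0.0, 1.0, -0.001], [1.0, -0.0, 0.0], [0.0, -0.001, -1.0]]
force: [0.6, -0.0, -1.9]
opening: 0.638
gripper_force: 30.0
```

```bash
cat > w.py <<'E'
from h import *
F=[];T=[]
for i in range(8):
    manip.grab_frame('side'); o=manip.get_obs(); F.append(np.r_[o['force'],o['moment']]);T.append(o['joint_torque'])
F=np.array(F);print('F',F.mean(0).round(3),'sd',F.std(0).round(2)[:3],'T',np.mean(T,0).round(3)[:3],o['clock'],o['opening'],np.round(o['ee_pos'],4))
E
python3 w.py
```

```text
F [ 0.012  0.026 -1.34  -0.007  0.017 -0.016] sd [0.39 0.57 0.32] T [-2.0000e-03 -6.1431e+01 -2.2641e+01] 3.4 0.6391778006480859 [0.6    0.0175 0.1348]
```

Call:
send_rows --pt "0 0 0.02 0 0 0 1" --pt "0 0 0.032 0 0 0 1" --pt "0 0 0.037 0 0 0 1" --pt "0 0 0.0395 0 0 0 1" --pt "0 0 0.0395 0 0 0 1" --pt "0 0 0.0395 0 0 0 0" --pt "0 0 0.0395 0 0 0 0" --pt "0 0 0.0395 0 0 0 0" --pt "0 0 0.0395 0 0 0 0" --pt "0 0 0.0395 0 0 0 0" --pt "0 0 0.0395 0 0 0 0" --pt "0 0 0.02 0 0 0 0" --pt "0 0 -0.01 0 0 0 0" --pt "0 0 -0.05 0 0 0 0" --pt "0 0 -0.06 0 0 0 0" --pt "0 0 -0.06 0 0 0 0" --pt "0 0 -0.06 0 0 0 0" --pt "0 0 -0.06 0 0 0 0"

```text
clock: 5.2
ee_pos: [0.5994, 0.0175, 0.1932]
tool_rot: [[0.0, 1.0, -0.002], [1.0, -0.0, 0.0], [0.0, -0.002, -1.0]]
force: [-0.3, 0.6, -0.9]
opening: 1.0
gripper_force: 0.0
```

```bash
python3 w.py
```

```text
F [ 0.157  0.056 -0.058  0.014 -0.005 -0.006] sd [0.69 0.29 0.27] T [ 4.0000e-03 -5.8823e+01 -2.4771e+01] 5.6 0.9974800476733331 [0.6    0.0175 0.1945]
```

The zero reads about 0, so this jar weighs roughly 0.13 kg, which makes it the lightest. Next is the jar at y≈0.161.

Call:
send_rows --pt "0.03 -0.002 0 0 0 0 0" --pt "0.07 -0.004 0 0 0 0 0" --pt "0.11 -0.006 0 0 0 0 0" --pt "0.135 -0.007 0 0 0 0 0" --pt "0.1435 -0.007 0 0 0 0 0" --pt "0.1435 -0.007 0 0 0 0 0" --pt "0.1435 -0.007 0 0 0 0 0" --pt "0.1435 -0.007 0.03 0 0 0 0" --pt "0.1435 -0.007 0.06 0 0 0 0" --pt "0.1435 -0.007 0.085 0 0 0 0" --pt "0.1435 -0.007 0.0995 0 0 0 0" --pt "0.1435 -0.007 0.0995 0 0 0 0" --pt "0.1435 -0.007 0.0995 0 0 0 0"

```text
clock: 6.9
ee_pos: [0.5936, 0.1605, 0.096]
tool_rot: [[0.001, 1.0, 0.001], [1.0, -0.001, 0.0], [0.0, 0.001, -1.0]]
force: [0.0, 0.9, 0.1]
opening: 1.001
gripper_force: 0.0
```

Call:
send_rows --pt "0 0 0 0 0 0 1" --pt "0 0 0 0 0 0 1" --pt "0 0 0 0 0 0 1" --pt "0 0 0 0 0 0 1" --pt "0 0 0 0 0 0 1" --pt "0 0 0 0 0 0 1" --pt "0 0 0 0 0 0 1" --pt "0 0 0 0 0 0 1" --pt "0 0 -0.01 0 0 0 1" --pt "0 0 -0.03 0 0 0 1" --pt "0 0 -0.04 0 0 0 1" --pt "0 0 -0.04 0 0 0 1" --pt "0 0 -0.04 0 0 0 1" --pt "0 0 -0.04 0 0 0 1" --pt "0 0 -0.04 0 0 0 1"

```text
clock: 8.4
ee_pos: [0.5927, 0.161, 0.1345]
tool_rot: [[0.0, 1.0, -0.001], [1.0, -0.0, -0.0], [-0.0, -0.001, -1.0]]
force: [0.5, 0.4, -6.0]
opening: 0.64
gripper_force: 30.0
```

```bash
python3 w.py
```

```text
F [-5.100e-02 -3.160e-01 -5.132e+00  0.000e+00  1.000e-02 -1.000e-03] sd [0.21 0.4  0.33] T [-2.0000e-03 -6.5312e+01 -2.4198e+01] 8.8 0.6371827161152798 [0.593  0.161  0.1352]
```

Call:
send_rows --pt "0 0 0.02 0 0 0 1" --pt "0 0 0.032 0 0 0 1" --pt "0 0 0.037 0 0 0 1" --pt "0 0 0.0395 0 0 0 1" --pt "0 0 0.0395 0 0 0 1" --pt "0 0 0.0395 0 0 0 0" --pt "0 0 0.0395 0 0 0 0" --pt "0 0 0.0395 0 0 0 0" --pt "0 0 0.0395 0 0 0 0" --pt "0 0 0.0395 0 0 0 0" --pt "0 0 0.0395 0 0 0 0" --pt "0 0 0.02 0 0 0 0" --pt "0 0 -0.01 0 0 0 0" --pt "0 0 -0.05 0 0 0 0" --pt "0 0 -0.06 0 0 0 0" --pt "0 0 -0.06 0 0 0 0"

```text
clock: 10.4
ee_pos: [0.5936, 0.1611, 0.1968]
tool_rot: [[-0.0, 1.0, 0.003], [1.0, 0.0, 0.001], [0.001, 0.003, -1.0]]
force: [0.5, 0.4, 0.1]
opening: 1.001
gripper_force: 0.0
```

Call:
send_rows --pt "0.03 0.004 0 0 0 0 0" --pt "0.07 0.008 0 0 0 0 0" --pt "0.11 0.012 0 0 0 0 0" --pt "0.13 0.016 0 0 0 0 0" --pt "0.1365 0.017 0 0 0 0 0" --pt "0.1365 0.017 0 0 0 0 0" --pt "0.1365 0.017 0 0 0 0 0" --pt "0.1365 0.017 0.03 0 0 0 0" --pt "0.1365 0.017 0.06 0 0 0 0" --pt "0.1365 0.017 0.085 0 0 0 0" --pt "0.1365 0.017 0.0995 0 0 0 0" --pt "0.1365 0.017 0.0995 0 0 0 0" --pt "0.1365 0.017 0.0995 0 0 0 0"

```text
clock: 11.7
ee_pos: [0.6105, 0.2971, 0.0966]
tool_rot: [[0.001, 1.0, 0.001], [1.0, -0.001, 0.0], [0.0, 0.001, -1.0]]
force: [0.3, 0.3, 0.4]
opening: 0.997
gripper_force: 0.0
```

Call:
send_rows --pt "0 0 0 0 0 0 1" --pt "0 0 0 0 0 0 1" --pt "0 0 0 0 0 0 1" --pt "0 0 0 0 0 0 1" --pt "0 0 0 0 0 0 1" --pt "0 0 0 0 0 0 1" --pt "0 0 0 0 0 0 1" --pt "0 0 0 0 0 0 1" --pt "0 0 -0.01 0 0 0 1" --pt "0 0 -0.03 0 0 0 1" --pt "0 0 -0.04 0 0 0 1" --pt "0 0 -0.04 0 0 0 1" --pt "0 0 -0.04 0 0 0 1" --pt "0 0 -0.04 0 0 0 1" --pt "0 0 -0.04 0 0 0 1"

```text
clock: 13.2
ee_pos: [0.6098, 0.2974, 0.1349]
tool_rot: [[0.0, 1.0, -0.001], [1.0, -0.0, -0.0], [-0.0, -0.001, -1.0]]
force: [0.4, -0.2, -2.8]
opening: 0.649
gripper_force: 30.0
```

```bash
python3 w.py
```

```text
F [-2.91e-01  3.19e-01 -2.48e+00 -4.00e-03  3.00e-03 -2.00e-03] sd [0.62 0.47 0.35] T [-4.0000e-03 -7.1076e+01 -2.5373e+01] 13.6 0.6503924190363668 [0.61   0.2975 0.1357]
```

Heft results are 0.13 kg at y=.018, 0.52 kg at y=.161 and 0.25 kg at y=.297. The one in hand is the middle jar, so it goes back. The heaviest goes to the tray first.

Call:
send_rows --pt "0 0 0.02 0 0 0 1" --pt "0 0 0.032 0 0 0 1" --pt "0 0 0.037 0 0 0 1" --pt "0 0 0.04 0 0 0 1" --pt "0 0 0.04 0 0 0 1" --pt "0 0 0.04 0 0 0 1" --pt "0 0 0.04 0 0 0 0" --pt "0 0 0.04 0 0 0 0" --pt "0 0 0.04 0 0 0 0" --pt "0 0 0.04 0 0 0 0" --pt "0 0 0.04 0 0 0 0" --pt "0 0 0.04 0 0 0 0" --pt "0 0 0.02 0 0 0 0" --pt "0 0 -0.01 0 0 0 0" --pt "0 0 -0.05 0 0 0 0" --pt "0 0 -0.06 0 0 0 0" --pt "0 0 -0.06 0 0 0 0"

```text
clock: 15.3
ee_pos: [0.6105, 0.2977, 0.1975]
tool_rot: [[0.0, 1.0, 0.003], [1.0, -0.0, 0.001], [0.001, 0.003, -1.0]]
force: [-0.3, 0.2, -0.8]
opening: 1.002
gripper_force: 0.0
```

Call:
send_rows --pt "-0.03 -0.004 0 0 0 0 0" --pt "-0.07 -0.008 0 0 0 0 0" --pt "-0.11 -0.012 0 0 0 0 0" --pt "-0.13 -0.016 0 0 0 0 0" --pt "-0.1365 -0.017 0 0 0 0 0" --pt "-0.1365 -0.017 0 0 0 0 0" --pt "-0.1365 -0.017 0 0 0 0 0" --pt "-0.1365 -0.017 0.03 0 0 0 0" --pt "-0.1365 -0.017 0.06 0 0 0 0" --pt "-0.1365 -0.017 0.085 0 0 0 0" --pt "-0.1365 -0.017 0.1 0 0 0 0" --pt "-0.1365 -0.017 0.1 0 0 0 0" --pt "-0.1365 -0.017 0.1 0 0 0 0"

```text
clock: 16.6
ee_pos: [0.5932, 0.162, 0.0958]
tool_rot: [[-0.001, 1.0, -0.0], [1.0, 0.001, 0.0], [0.0, -0.0, -1.0]]
force: [-0.5, -0.2, -0.2]
opening: 1.004
gripper_force: 0.0
```

Call:
send_rows --pt "0 0 0 0 0 0 1" --pt "0 0 0 0 0 0 1" --pt "0 0 0 0 0 0 1" --pt "0 0 0 0 0 0 1" --pt "0 0 0 0 0 0 1" --pt "0 0 0 0 0 0 1" --pt "0 0 0 0 0 0 1" --pt "0 0 0 0 0 0 1" --pt "0 0 -0.01 0 0 0 1" --pt "0 0 -0.03 0 0 0 1" --pt "0 0 -0.06 0 0 0 1" --pt "0 0 -0.08 0 0 0 1" --pt "0 0 -0.09 0 0 0 1" --pt "0 0 -0.09 0 0 0 1" --pt "0 0 -0.09 0 0 0 1"

```text
clock: 18.1
ee_pos: [0.5926, 0.1609, 0.1847]
tool_rot: [[-0.0, 1.0, -0.001], [1.0, 0.0, -0.0], [-0.0, -0.001, -1.0]]
force: [-0.1, -0.0, -5.5]
opening: 0.64
gripper_force: 30.0
```

Call:
send_rows --pt "0.002 -0.02 0 0 0 0 1" --pt "0.006 -0.05 0 0 0 0 1" --pt "0.01 -0.09 0 0 0 0 1" --pt "0.015 -0.13 0 0 0 0 1" --pt "0.018 -0.16 0 0 0 0 1" --pt "0.0205 -0.175 0 0 0 0 1" --pt "0.0205 -0.1795 0 0 0 0 1" --pt "0.0205 -0.1795 0 0 0 0 1" --pt "0.0205 -0.1795 0.03 0 0 0 1" --pt "0.0205 -0.1795 0.055 0 0 0 1" --pt "0.0205 -0.1795 0.075 0 0 0 1" --pt "0.0205 -0.1795 0.088 0 0 0 1" --pt "0.0205 -0.1795 0.093 0 0 0 1" --pt "0.0205 -0.1795 0.096 0 0 0 1" --pt "0.0205 -0.1795 0.096 0 0 0 1" --pt "0.0205 -0.1795 0.096 0 0 0 1"

```text
clock: 19.7
ee_pos: [0.4141, 0.1816, 0.0902]
tool_rot: [[0.0, 1.0, 0.001], [1.0, -0.0, 0.0], [0.0, 0.001, -1.0]]
force: [0.5, -0.3, -5.5]
opening: 0.642
gripper_force: 30.0
```

Call:
send_rows --pt "0 0 0.001 0 0 0 1" --pt "0 0 0.002 0 0 0 1" --pt "0 0 0.0025 0 0 0 1" --pt "0 0 0.0025 0 0 0 1" --pt "0 0 0.0025 0 0 0 1"

```text
clock: 20.2
ee_pos: [0.4135, 0.1815, 0.0873]
tool_rot: [[-0.0, 1.0, 0.0], [1.0, 0.0, 0.0], [0.0, 0.0, -1.0]]
force: [0.7, -0.5, -4.8]
opening: 0.641
gripper_force: 30.0
```

Call:
send_rows --pt "0 0 0.0005 0 0 0 1" --pt "0 0 0.001 0 0 0 1" --pt "0 0 0.001 0 0 0 1" --pt "0 0 0.001 0 0 0 1"

```text
clock: 20.6
ee_pos: [0.4135, 0.1816, 0.0869]
tool_rot: [[-0.0, 1.0, 0.001], [1.0, 0.0, 0.0], [0.0, 0.001, -1.0]]
force: [-3.0, -0.4, 7.1]
opening: 0.641
gripper_force: 30.0
```

Call:
send_rows --pt "0 0 0 0 0 0 0" --pt "0 0 0 0 0 0 0" --pt "0 0 0 0 0 0 0" --pt "0 0 0 0 0 0 0" --pt "0 0 0 0 0 0 0" --pt "0 0 0 0 0 0 0" --pt "0 0 -0.02 0 0 0 0" --pt "0 0 -0.05 0 0 0 0" --pt "0 0 -0.09 0 0 0 0" --pt "0 0 -0.11 0 0 0 0" --pt "0 0 -0.11 0 0 0 0" --pt "0 0 -0.11 0 0 0 0"

```text
clock: 21.8
ee_pos: [0.4133, 0.1815, 0.196]
tool_rot: [[0.0, 1.0, 0.0], [1.0, -0.0, 0.0], [0.0, 0.0, -1.0]]
force: [-0.9, 0.9, 0.1]
opening: 1.001
gripper_force: 0.0
```

```bash
python3 w.py; sed -i "s/^for n in('scene','side'):/import sys\nfor n in('scene','side'):\n  if len(sys.argv)>1: cc,ii,dd=grab(n,n+sys.argv[1]+'.png'); np.savez(n+'1.npz',im=ii,d=dd,K=cc['camera_matrix'],D=cc['dist_coeffs'],R=cc['R'],t=cc['t'])\n  if 1:/; s/n+'0.npz'/n+('1.npz' if len(sys.argv)>1 else '0.npz')/" m.py; python3 m.py 1 | grep -E "captop|tray"
```

```text
F [ 0.07  -0.113 -0.265 -0.008  0.021  0.007] sd [0.37 0.36 0.59] T [ 2.2000e-02 -4.1982e+01 -2.2225e+01] 22.2 1.001570882663907 [0.4134 0.1815 0.1958]
scene captop 132 [281. 189.] mid [ 0.5987 -0.1225  0.1252] ext [0.048 0.045 0.005] z 0.1252
scene captop 189 [329. 189.] mid [0.6017 0.0179 0.128 ] ext [0.052 0.048 0.01 ] z 0.1298
scene captop 196 [425. 192.] mid [0.612  0.2976 0.1279] ext [0.05  0.051 0.01 ] z 0.1302
scene captop 626 [199. 257.] mid [ 0.896  -0.2958  0.1291] ext [0.063 0.29  0.013] z 0.1287
scene tray 1144 [377. 189.] mid [0.4251 0.1828 0.0307] ext [0.164 0.175 0.009] z 0.0314
scene tray 681 [362. 230.] mid [0.6707 0.1199 0.0306] ext [0.008 0.55  0.012] z 0.0308
scene tray 503 [439. 291.] mid [0.9178 0.2936 0.0304] ext [0.019 0.288 0.012] z 0.0306
scene tray 485 [201. 289.] mid [ 0.9239 -0.2969  0.0305] ext [0.007 0.287 0.012] z 0.0304
side captop 198 [285. 109.] mid [0.6109 0.2966 0.1294] ext [0.049 0.053 0.012] z 0.131
side captop 119 [244. 157.] mid [0.4172 0.1839 0.1251] ext [0.048 0.045 0.006] z 0.1237
side captop 271 [330. 167.] mid [0.6008 0.0172 0.1293] ext [0.05  0.052 0.012] z 0.1312
side captop 898 [470. 219.] mid [ 0.8378 -0.306   0.1292] ext [0.086 0.287 0.012] z 0.129
side captop 241 [357. 201.] mid [ 0.5988 -0.1225  0.1264] ext [0.045 0.045 0.007] z 0.1265
side tray 2013 [247. 183.] mid [0.4136 0.1763 0.0317] ext [0.175 0.171 0.01 ] z 0.0324
side tray 328 [468. 247.] mid [ 0.852  -0.3081  0.0304] ext [0.117 0.283 0.012] z 0.0302
side tray 255 [373. 268.] mid [ 0.5962 -0.2201  0.031 ] ext [0.127 0.294 0.011] z 0.0313
```

The jar stands on the tray's centre and the other jars are where they were. Now the lightest.

Call:
send_rows --pt "-0.02 0.022 0 0 0 0 0" --pt "-0.045 0.05 0 0 0 0 0" --pt "-0.07 0.08 0 0 0 0 0" --pt "-0.1 0.115 0 0 0 0 0" --pt "-0.13 0.15 0 0 0 0 0" --pt "-0.155 0.175 0 0 0 0 0" --pt "-0.164 0.1865 0 0 0 0 0" --pt "-0.164 0.1865 0 0 0 0 0" --pt "-0.164 0.1865 0 0 0 0 0" --pt "-0.164 0.1865 0.03 0 0 0 0" --pt "-0.164 0.1865 0.06 0 0 0 0" --pt "-0.164 0.1865 0.085 0 0 0 0" --pt "-0.164 0.1865 0.1005 0 0 0 0" --pt "-0.164 0.1865 0.1005 0 0 0 0" --pt "-0.164 0.1865 0.1005 0 0 0 0"

```text
clock: 23.8
ee_pos: [0.5997, 0.0184, 0.0965]
tool_rot: [[-0.001, 1.0, 0.0], [1.0, 0.001, 0.0], [0.0, 0.0, -1.0]]
force: [0.7, 0.1, 0.6]
opening: 1.0
gripper_force: 0.0
```

Call:
send_rows --pt "0 0 0 0 0 0 1" --pt "0 0 0 0 0 0 1" --pt "0 0 0 0 0 0 1" --pt "0 0 0 0 0 0 1" --pt "0 0 0 0 0 0 1" --pt "0 0 0 0 0 0 1" --pt "0 0 0 0 0 0 1" --pt "0 0 0 0 0 0 1" --pt "0 0 -0.01 0 0 0 1" --pt "0 0 -0.03 0 0 0 1" --pt "0 0 -0.07 0 0 0 1" --pt "0 0 -0.11 0 0 0 1" --pt "0 0 -0.13 0 0 0 1" --pt "0 0 -0.13 0 0 0 1" --pt "0 0 -0.13 0 0 0 1"

```text
clock: 25.3
ee_pos: [0.5997, 0.0176, 0.2254]
tool_rot: [[-0.0, 1.0, -0.0], [1.0, 0.0, 0.0], [0.0, -0.0, -1.0]]
force: [-0.3, 0.2, -2.2]
opening: 0.639
gripper_force: 30.0
```

Call:
send_rows --pt "-0.017 -0.022 0 0 0 0 1" --pt "-0.04 -0.05 0 0 0 0 1" --pt "-0.065 -0.083 0 0 0 0 1" --pt "-0.09 -0.115 0 0 0 0 1" --pt "-0.115 -0.147 0 0 0 0 1" --pt "-0.135 -0.172 0 0 0 0 1" --pt "-0.142 -0.1815 0 0 0 0 1" --pt "-0.142 -0.1815 0 0 0 0 1" --pt "-0.142 -0.1815 0 0 0 0 1" --pt "-0.142 -0.1815 0.03 0 0 0 1" --pt "-0.142 -0.1815 0.06 0 0 0 1" --pt "-0.142 -0.1815 0.09 0 0 0 1" --pt "-0.142 -0.1815 0.115 0 0 0 1" --pt "-0.142 -0.1815 0.135 0 0 0 1" --pt "-0.142 -0.1815 0.15 0 0 0 1" --pt "-0.142 -0.1815 0.158 0 0 0 1" --pt "-0.142 -0.1815 0.162 0 0 0 1" --pt "-0.142 -0.1815 0.162 0 0 0 1" --pt "-0.142 -0.1815 0.162 0 0 0 1"

```text
clock: 27.2
ee_pos: [0.419, -0.1244, 0.0642]
tool_rot: [[-0.0, 1.0, 0.001], [1.0, 0.0, -0.0], [-0.0, 0.001, -1.0]]
force: [-0.3, 0.6, -1.6]
opening: 0.64
gripper_force: 30.0
```

Call:
send_rows --pt "0 0 0.001 0 0 0 1" --pt "0 0 0.002 0 0 0 1" --pt "0 0 0.0025 0 0 0 1" --pt "0 0 0.0025 0 0 0 1" --pt "0 0 0.0025 0 0 0 1"

```text
clock: 27.7
ee_pos: [0.4185, -0.1245, 0.0613]
tool_rot: [[0.0, 1.0, 0.0], [1.0, -0.0, -0.0], [-0.0, 0.0, -1.0]]
force: [0.2, -0.5, -2.1]
opening: 0.637
gripper_force: 30.0
```

Call:
send_rows --pt "0 0 0.0005 0 0 0 1" --pt "0 0 0.001 0 0 0 1" --pt "0 0 0.001 0 0 0 1" --pt "0 0 0.001 0 0 0 1"

```text
clock: 28.1
ee_pos: [0.4185, -0.1245, 0.0608]
tool_rot: [[-0.0, 1.0, 0.0], [1.0, 0.0, -0.0], [-0.0, 0.0, -1.0]]
force: [-3.4, 0.3, 10.0]
opening: 0.641
gripper_force: 30.0
```

Call:
send_rows --pt "0 0 0 0 0 0 0.18" --pt "0 0 0 0 0 0 0.18" --pt "0 0 0 0 0 0 0.18" --pt "0 0 0 0 0 0 0.18" --pt "0 0 0 0 0 0 0.18" --pt "0 0 -0.02 0 0 0 0.18" --pt "0 0 -0.05 0 0 0 0.18" --pt "0 0 -0.09 0 0 0 0.18" --pt "0 0 -0.13 0 0 0 0.18" --pt "0 0 -0.16 0 0 0 0.18" --pt "0 0 -0.18 0 0 0 0.18" --pt "0 0 -0.18 0 0 0 0.18" --pt "0 0 -0.18 0 0 0 0.18"

```text
clock: 29.4
ee_pos: [0.4183, -0.1244, 0.2398]
tool_rot: [[-0.0, 1.0, 0.0], [1.0, 0.0, -0.0], [-0.0, 0.0, -1.0]]
force: [-0.0, -0.3, 0.1]
opening: 0.818
gripper_force: 0.0
```

```bash
python3 m.py 2 | grep -E "captop|mid'"; python3 -c "
import cv2,numpy as np
a=cv2.imread('pics/scene2.png')[130:260,160:520];b=cv2.imread('pics/side2.png')[60:340,150:450]
cv2.imwrite('pics/end.png',np.vstack([cv2.resize(a,(720,260)),cv2.copyMakeBorder(cv2.resize(b,(360,336)),0,0,0,360,0)]))"
```

```text
scene captop 42 [379. 163.] mid [0.4179 0.1838 0.1232] ext [0.046 0.038 0.002] z 0.1228
scene captop 131 [281. 189.] mid [ 0.5999 -0.1223  0.1254] ext [0.042 0.044 0.006] z 0.1255
scene captop 192 [425. 192.] mid [0.6112 0.2977 0.1281] ext [0.051 0.05  0.01 ] z 0.1298
scene captop 621 [200. 257.] mid [ 0.906  -0.2953  0.129 ] ext [0.042 0.289 0.013] z 0.1289
side captop 124 [244. 157.] mid [0.4167 0.1826 0.125 ] ext [0.049 0.046 0.006] z 0.1237
side captop 905 [471. 220.] mid [ 0.8409 -0.3067  0.129 ] ext [0.093 0.286 0.012] z 0.1288
side captop 245 [357. 201.] mid [ 0.5991 -0.1227  0.1264] ext [0.045 0.044 0.007] z 0.1264
```

View pics/end.png

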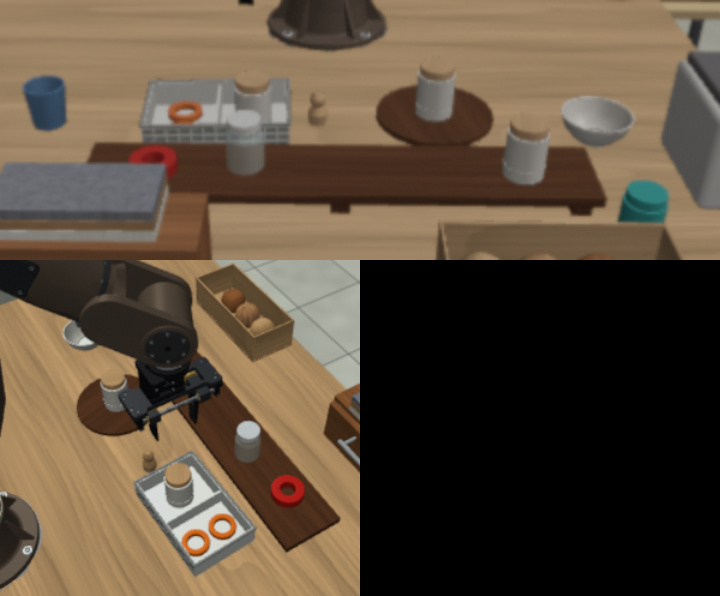

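In the scene crop, the heaviest jar stands upright mid-tray at (436,90) and the middle jar is in its place on the shelf at (527,150). The lightest stands in the empty half at (252,95), and at (178,485) in the side crop. Nothing else has moved and the arm is clear.

```bash
python3 -c "
from workcell import manip; print(manip.hand_in())"
```

```text
the job is handed in; nothing more can be done
None
```

The job is handed in at about 29 s on the robot's clock: the heaviest jar (about 0.52 kg) is on the tray's centre, the lightest (about 0.13 kg) is in the basket's empty half, and the middle jar (about 0.25 kg) is back in its place on the shelf.

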